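Close the compressor's intake filter

ROBOT

A 6-joint arm with a two-finger parallel gripper is mounted at the origin on the work surface. World frame = base frame: x ahead of the robot, y to its left, z up, the work surface at z = 0. Lengths are in mm, angles in rad, forces in N, time in s.
With the tool pointing down it reaches from about 350 to 875 mm from the base axis. Payload 4.2 kg.
Tool frame: the origin (TCP) lies at the very end of the fingers, on their centre line; the grasp point (between the pads) lies 19 mm behind it (arm.tcp_to_grasp is the x of the grasp point in the tool frame, in mm); x points along the fingers, z is the direction in which the jaws open and shut, and the axes are right-handed (so a half turn about x gives the same grasp; the last joint's range is limited). The gripper opens to 85 mm and grips with 20 to 120 N. Pads are 22 mm wide; open, the fingers measure 114 mm over their backs; the gripper's body (76 mm by 85 mm) begins 54 mm behind the grasp point. The pads swing forward as they close: fully open they stand 13 mm farther back than shut.
Start: joints at [1.581, 0.385, 0.008, 0, -1.194, -0.259], TCP at [153.869, 605.742, 231.312] pointing down, gripper open.
Joint ranges: [-3.14, 3.14], [-1.21, 2.06], [-1.07, 1.41], [-3.16, 2.05], [-2.99, -0.16], [-3.1, 3.1]. Speed limits (rad/s): [2.79, 2.79, 3.14, 3.14, 3.14, 3.14].

INTERFACE

Orientations are given as a unit quaternion [x, y, z, w].
In Python, from bench import status, get_image, job, arm gives the robot as it stands.
- The arm moves only by the tool apply_moves, never from a script. Its argument "targets" is text: rows parted by semicolons, each of 5 numbers parted by spaces: the shift along the tool's x, y, z in mm, then the turn about the tool's x in degrees, then the gripper's target within -1 to 1 (shut at 1, half-way at 0, fully open at -1). In form: dx dy dz spin hand; .... A call has 1 to 10 rows; each row is the pose to reach, as a shift and turn from the pose commanded when the call began, along the tool's axes at that moment; what a row does not reach only later rows make up. A row lasts 1/12 s, in which the tool goes at most 41.7 mm and 7.16 degrees, less where a joint would pass 70% of its speed; a pose out of reach is approached as far as the arm can. A call with a gripper value outside its range is refused whole. The fingers move at their own pace and stop on an object; the grip force is fixed at half the most. Time passes only in rows, so rows that repeat a pose let the fingers close. It gives the time, the measured TCP pose, the force and the opening at its end, in the units of the state.
- status.read_state(): the state, without advancing time (a new reading comes with each control period).
- get_image(name): name is "side" or "top" or "wrist"; returns a dict with "img" (420x560x3 uint8, red, green, blue), "mtx" (3x3 intrinsics, pixels), "world_from_camera" (4x4, takes a point from camera to world coordinates). Camera axes: x right, y down, z forward; pixel columns grow to the right and rows downward; lengths in mm; the calibration is good to about 2 mm. A picture is of the moment at which its call begins. There is no depth.
- job.job_done(): hands the job in, once; it reports no verdict.
The state is a dict: "clock": time; "joints": joint angles; "joint_vel": joint speeds; "joint_efforts": joint torques, N m; "position": TCP position; "ee_rot": TCP orientation; "contact_force": force on the tool from outside, world axes, zero at the start; "wrist_torque": the same for the moment, N m; "gripper_width": finger opening in mm.
Only numpy, scipy, OpenCV 4.12 (cv2) and the standard library are available. Lean on these libraries where they do the work, as an engineer would, in place of code of your own. Each camera call takes 0.05 s, during which the arm holds its last target.

TASK

The round aluminium cap sits loose and proud on the compressor's intake filter pot. Push its rib round with a fingertip, without gripping or lifting the cap, until the notch in its rim stands over the small pin on the pot, then press the cap gently down until it is fully home, and let go. Leave the other things on the bench where they are.

Things in the scene. Friction and masses are not known exactly. Their poses are not given: they have to be found in the camera images.
- pot: Grey filter pot fixed to the bench on a 190 x 120 mm foot; round, 144 mm across, its rim (the cap's seat) 60 mm above the bench. Origin on its axis at bench height, z up. Its +x points to the pin and to a 24 mm wide square ear below it that sticks out to 91 mm from the axis; a brass hose tail sticks out to 118 mm on +y, 26 mm up. A stiff rubber seal inside holds the cap 8 mm above the seat.
- pin (a point): Centre of the top of the steel locating pin: 12 mm diameter, standing 7 mm above the pot's rim (top 67 mm above the bench), 63 mm from the pot's axis.
- cap: Loose aluminium cap: disc 144 mm across, 8 mm thick, 0.22-0.42 kg. Origin: centre of the disc's underside, z up, +x to the notch; 68 mm above the bench at the start, 60 mm when home. A spigot below it turns in the pot's bore (1.5 mm play), freely either way, and stays where left. Pressed near its bare flat middle with 8 N or more it sinks home and stays, only if the notch is over the pin.
- notch (a point): Middle of the cap's notch, at the disc's underside, 63 mm from the cap's axis: a slot 22 mm wide, open at the rim, that runs in to 53 mm from the axis. It must come over the pin, with about 5 mm to spare either way.
- rib (a point): Middle of the top of the cap's only raised rib, opposite the notch (on the cap's -x side): an upright radial bar 12 mm thick, from 24 to 66 mm from the cap's axis, rising 18 mm above the disc's top face. This point lies 45 mm from the axis and 26 mm above the disc's underside. Pushed sideways by a fingertip it turns the cap.
- tape: Bystander: white plastic ring 84 mm across, 25 mm high, lying flat. Origin at the centre of its underside.
- fitting: Bystander: small upright brass hose fitting, 30 mm across, 46 mm high. Origin at the centre of its underside.
- grease: Bystander: white jar with a grey lid, 60 mm across, 55 mm high. Origin at the centre of its underside.
- wrench: Bystander: steel wrench, 170 mm long, lying along its x. Origin on its underside.
- screwdriver: Bystander: screwdriver with a black handle, 180 mm long, lying along its x. Origin on its underside.
- valve: Bystander: brass ball valve 70 mm long with a flat steel lever, about 41 mm high. Origin at the centre of its underside.
- cup: Bystander: open steel cup 74 mm across, 85 mm high. Origin at the centre of its underside.
There are look-alikes about, which are no part of the job. Leave any brown, orange or purple look-alike of the cap alone.

How it is judged (in metres and radians):
At the end, for the whole second after the job is handed in: The cap lies level (within 2 degrees) and at rest on the pot's seat, its underside no more than 2 mm above the rim, centred within 4 mm, with the middle of its notch within 8 mm of the pin (z of cap in the frame of pot below 0.062 m and horizontal distance between notch and pin below 0.008 m and horizontal distance between cap and pot below 0.004 m and angle between cap's own z axis and vertical below 0.035 rad and linear speed of cap below 0.02 m/s); the robot touches nothing.
It fails at once if the cap is lifted (more than 8 mm above where it first sat) (height (world z) of cap above 0.076 m).
It fails at once if the cap is gripped or shoved with more than 40 N while it still sits proud (contact force between the fingers and cap above 40 N and height (world z) of cap above 0.0665 m).
It fails at once if a bystander is pushed more than 30 mm from its place (distance of any of tape, fitting, grease, wrench, screwdriver, valve, cup from where it was at the start of the episode above 0.03 m).
It also fails if it takes over 64 s, if anything falls off the work surface, if the arm or the gripper's body presses on something with over 40 N, if the wrist force passes 120 N, or if a joint passes its speed limit or range.

## Working session

There is one attempt and no reset: what is moved stays moved. The work goes in short steps, Python scripts to look and compute and a tool call to move; the robot and the scene stay as the last step left them, time stands still between calls to the robot, and variables do not carry over. Pictures are saved under pics/ and viewed, and the job is handed in when it is done.

Besides the shell and the picture viewer there is one more tool, called after ">>>" as name(argument=value, ...) on one line, values as JSON. apply_moves: Moves the arm, as the interface text tells. Its arguments: {"type":"object","properties":{"targets":{"type":"string"}},"required":["targets"]}

```bash
mkdir -p pics; ls; python3 - <<'E'
from bench import status,get_image
import cv2,numpy as np
print(status.read_state())
for n in("side","top","wrist"):
    r=get_image(n); cv2.imwrite(f"pics/{n}0.png",r["img"][:,:,::-1]); print(n,r["mtx"].tolist(),np.round(r["world_from_camera"],4).tolist())
E
```

```text
pics
{'clock': 0.0, 'joints': array([ 1.58060425e+00,  3.85548921e-01,  6.59517695e-03, -4.86894991e-04,
       -1.19401865e+00, -2.58614354e-01]), 'joint_vel': array([-9.27399948e-04, -8.94126234e-04, -4.88675299e-04, -1.16431484e-03,
       -1.89377394e-05,  1.29071729e-03]), 'joint_efforts': array([ 2.73565211e-04, -3.92292523e+01,  1.88403028e+01,  4.18639183e+00,
       -4.61872376e-03, -2.00972615e-06]), 'position': array([153.73717621, 605.17526968, 230.21601095]), 'ee_rot': array([-0.55762229, -0.43352931,  0.55880947, -0.43455919]), 'contact_force': array([-0.01205258, -0.31803755,  0.45399006]), 'wrist_torque': array([0.01638587, 0.02868894, 0.01084969]), 'gripper_width': 85.48234301875347}
side [[407.78743736728046, 0.0, 280.54748498226826], [0.0, 407.78743736728046, 213.95156228662657], [0.0, 0.0, 1.0]] [[-0.9565, -0.1528, 0.2486, 258.6928], [-0.2918, 0.5132, -0.8072, 867.0563], [-0.0043, -0.8446, -0.5354, 670.57], [0.0, 0.0, 0.0, 1.0]]
top [[513.5945805122199, 0.0, 288.8643067067388], [0.0, 513.5945805122199, 206.0301684470364], [0.0, 0.0, 1.0]] [[-0.0171, -0.9903, 0.1379, 335.1425], [-0.9998, 0.0176, 0.0024, 15.9478], [-0.0048, -0.1378, -0.9904, 1521.7443], [0.0, 0.0, 0.0, 1.0]]
wrist [[309.22349548830636, 0.0, 275.301520880234], [0.0, 309.22349548830636, 203.34930686357234], [0.0, 0.0, 1.0]] [[-0.2461, -0.934, -0.2588, 219.6756], [-0.9692, 0.2376, 0.0642, 590.0026], [0.0015, 0.2667, -0.9638, 371.55], [0.0, 0.0, 0.0, 1.0]]
```

View pics/side0.png

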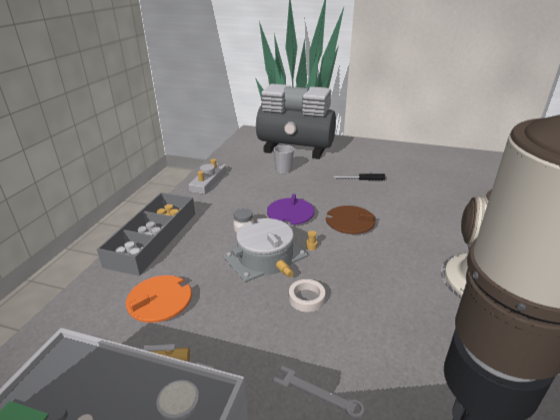

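View pics/top0.png

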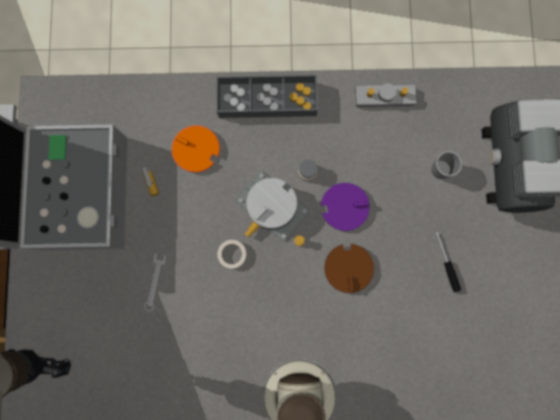

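View pics/wrist0.png

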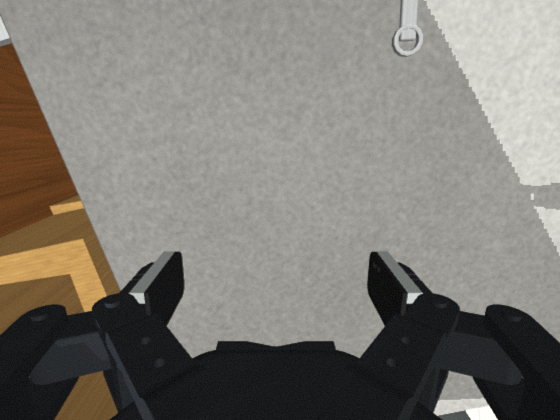

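Candidates for the cap in the top view: aluminium disc on the grey pot (272,203), orange disc (195,148), purple (345,207), brown (349,268) and a pale disc in the case (88,217). I choose the one on the pot at (272,203) and check it in a crop.

```bash
cat > h.py <<'E'
import numpy as np,cv2
from bench import get_image,status
def ray(r,u,v):
    K=r["mtx"];T=np.array(r["world_from_camera"]);d=T[:3,:3]@np.linalg.solve(K,[u,v,1.]);return T[:3,3],d
def at(r,u,v,z):
    o,d=ray(r,u,v);return o+d*(z-o[2])/d[2]
def proj(r,p):
    T=np.linalg.inv(r["world_from_camera"]);c=T[:3,:3]@np.asarray(p,float)+T[:3,3];q=r["mtx"]@c;return q[:2]/q[2]
def crop(r,u0,v0,w,h,s,f):
    im=r["img"][v0:v0+h,u0:u0+w,::-1];cv2.imwrite(f,cv2.resize(im,None,fx=s,fy=s,interpolation=cv2.INTER_CUBIC))
E
python3 - <<'E'
from h import *
r=get_image("top");crop(r,220,155,100,90,6,"pics/topc.png")
for z in(0,60,76):print(at(r,272,203,z))
r=get_image("side");crop(r,215,205,110,85,6,"pics/sidec.png")
E
```

```text
[557.07024104  69.91309204   0.        ]
[548.31997591  67.78532623  60.        ]
[545.98657188  67.21792202  76.        ]
```

View pics/topc.png

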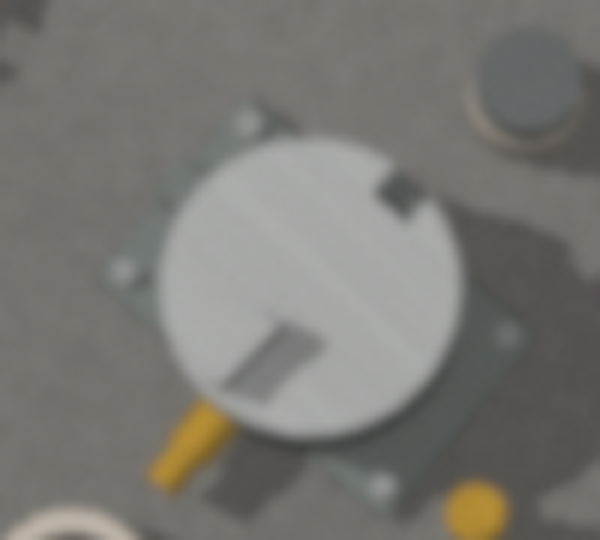

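View pics/sidec.png

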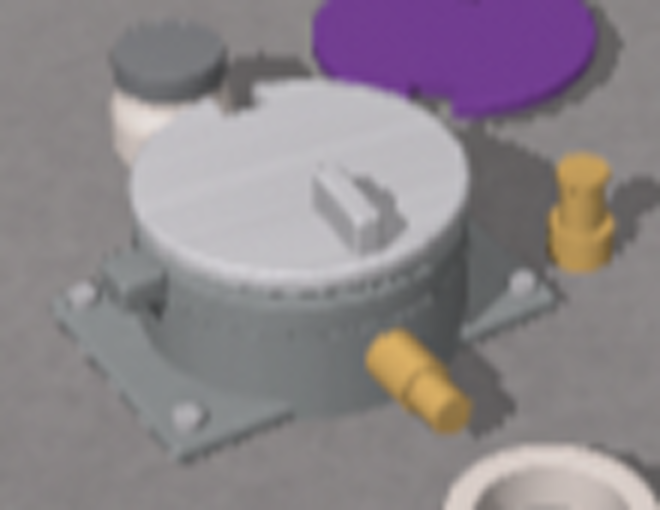

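```bash
python3 - <<'E'
from h import *
r=get_image("top")
s=get_image("side")
c=lambda x,y:(220+(x+.5)/6-.5,155+(y+.5)/6-.5)
d=lambda x,y:(215+(x+.5)/6-.5,205+(y+.5)/6-.5)
B=[at(r,*c(*p),12)[:2] for p in[(250,123),(508,335),(380,488),(123,270)]]
print("bolts",np.round(B,1),np.mean(B,0))
for i in range(4):
    e=B[(i+1)%4]-B[i];print(np.linalg.norm(e),np.degrees(np.arctan2(e[1],e[0])))
# disc fit from threshold
hsv=cv2.cvtColor(r["img"],cv2.COLOR_RGB2HSV);m=((hsv[...,2]>140)&(hsv[...,1]<40)).astype(np.uint8)
m[:, :242]=0;m[:,302:]=0;m[:172]=0;m[232:]=0
cs,_=cv2.findContours(m,0,1);k=max(cs,key=cv2.contourArea);h=cv2.convexHull(k)
W=np.array([at(r,*p[0],76)[:2] for p in h]);(cx,cy),R=cv2.minEnclosingCircle(W.astype(np.float32));print("disc",cx,cy,R)
A=np.c_[2*W,np.ones(len(W))];q=np.linalg.lstsq(A,(W**2).sum(1),rcond=None)[0];C=q[:2];print("lsq",C,np.sqrt(q[2]+C@C))
def ang(P,n):v=P[:2]-C;print(n,np.round(P[:2],1),np.linalg.norm(v),np.degrees(np.arctan2(v[1],v[0])))
ang(at(r,*c(400,195),72),"notch top"); 
for p in[(290,325),(323,345),(228,388),(262,402)]:ang(at(r,*c(*p),94),"rib corner")
ang(at(r,*c(165,480),26),"tail tip")
for p in [(325,185),(350,165),(375,208),(360,245)]:ang(at(s,*d(*p),94),"rib side")
ang(at(s,*d(232,102),76),"notch side")
ang(at(s,*d(450,405),26),"tail side");ang(at(s,*d(130,265),50),"ear side")
SB=[at(s,*d(*p),12)[:2] for p in[(187,415),(82,292),(522,282)]];print(np.round(SB,1))
E
```

```text
bolts [[640.3 100.6]
 [531.4 -25.8]
 [456.8  38.6]
 [567.3 164.3]] [548.96262105  69.41490615]
166.8865110172114 -130.7486106328515
98.53847570061232 139.18932769233334
167.34632004216644 48.69725606744082
96.92157187663572 -41.0789017232366
disc 549.40966796875 70.57140350341797 71.14173126220703
lsq [549.34502715  70.40024405] 70.71463671861905
notch top [591.9  26. ] 61.541825435580286 -46.23414407579544
rib corner [527.3  78.2] 23.42772244120796 160.450749419871
rib corner [517.6  62.9] 32.64095399594403 -166.77570150528172
rib corner [498.1 107.5] 63.22038091843984 144.07926916035046
rib corner [491.3  91.7] 61.8257851142475 159.84547637316183
tail tip [461.4 142.9] 113.95437631394982 140.4924577848696
rib side [525.5  99.5] 37.66044395118949 129.3097470686447
rib side [520.1  83.1] 31.89153920879838 156.48275026046036
rib side [501.3 108.9] 61.60048996207504 141.31440648599906
rib side [499.5 134.2] 80.91953801989361 128.00211781196862
notch side [593.   27.4] 61.32416777699693 -44.56690587599019
tail side [460.8 139.3] 112.22444322467994 142.09448320972416
ear side [605.8 119. ] 74.47901906019835 40.74826977304264
[[566.4 160.4]
 [639.8  97.3]
 [457.5  35.3]]
```

```bash
cat >> h.py <<'E'
from scipy.spatial.transform import Rotation as Ro
def pose():
    s=status.read_state();return np.array(s["position"]),Ro.from_quat(s["ee_rot"]).as_matrix(),s
def yawz(R): return np.degrees(np.arctan2(R[1,2],R[0,2]))
def shift(P,R,tgt,yaw=None):
    d=R.T@(np.asarray(tgt,float)-P)
    sp=0 if yaw is None else -((yaw-yawz(R)+180)%360-180)
    return np.round(d,1),round(sp,1)
E
python3 - <<'E'
from h import *
P,R,s=pose();print(np.round(R,3),yawz(R));print(shift(P,R,[560,60,230]))
E
```

```text
[[-0.     0.969 -0.246]
 [-0.    -0.246 -0.969]
 [-1.     0.     0.   ]] -104.25827855132715
(array([  1.3, 528. , 428.8]), 0)
```

>>> apply_moves(targets="0 130 105 8 1; 0 257 210 16 1; 0 257 210 16 1; 0 386 316 24 1; 0 386 316 24 1; 0 386 316 24 1; 0 515 421 32 1; 0 515 421 32 1; 0 515 421 32 1; 0 515 421 32 1")

```text
clock: 1.18
position: [402.4, 269.0, 231.8]
ee_rot: [0.656, 0.264, -0.656, 0.263]
contact_force: [0.9, 0.3, -0.8]
gripper_width: -0.2
```

```bash
python3 - <<'E'
from h import *
P,R,s=pose();print(s["joints"]);print(shift(P,R,[549,70,230],-136))
E
```

```text
[ 9.25776321e-01  1.42261589e-01 -3.25898733e-01  3.58779354e-05
 -1.10154960e+00 -1.61786556e-01]
(array([  1.7, 245.1,  31.8]), np.float64(-0.2))
```

>>> apply_moves(targets="0 40 5 0 1; 0 80 10 0 1; 0 120 15 0 1; 0 160 20 0 1; 0 200 26 0 1; 0 235 31 0 1; 0 245 32 0 1; 0 245 32 0 1; 0 245 32 0 1")

```text
clock: 1.93
position: [547.7, 71.3, 231.0]
ee_rot: [-0.656, -0.263, 0.657, -0.263]
contact_force: [-0.9, 0.5, 0.3]
gripper_width: 0.2
```

```bash
python3 - <<'E'
from h import *
P,R,s=pose();print(s["joints"],P,yawz(R),s["contact_force"]);print(shift(P,R,[549,70,230],-136))
r=get_image("wrist");cv2.imwrite("pics/w1.png",r["img"][:,:,::-1])
print([proj(r,[549+63*np.cos(a),70+63*np.sin(a),72]) for a in np.radians([-46,49,134])])
E
```

```text
[ 4.22822558e-01  2.62059795e-01 -1.72273619e-01 -4.18570584e-04
 -1.13712900e+00  3.39440967e-01] [547.71855481  71.34479143 230.95693093] -136.33559342569504 [-0.92067336  0.50515815  0.3056784 ]
(array([1. , 1.9, 0. ]), np.float64(-0.3))
[array([276.09237254, 119.97122305]), array([213.46443781, 191.50014398]), array([276.68161835, 244.69809647])]
```

View pics/w1.png

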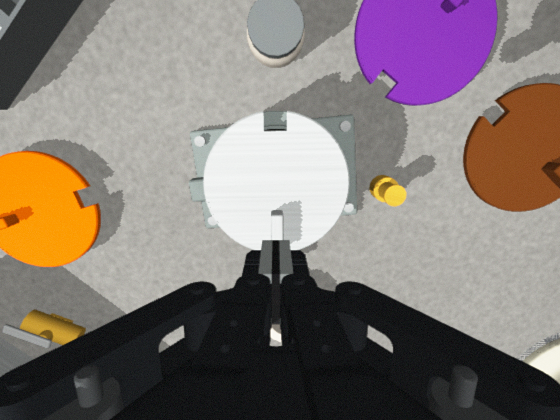

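```bash
cat > meas.py <<'E'
from h import *
import sys
def meas(n,thr=175,ztop=76):
    r=get_image("wrist");im=r["img"];crop(r,160,80,240,200,3,f"pics/{n}.png")
    c0=proj(r,[549,70,ztop])
    hsv=cv2.cvtColor(im,cv2.COLOR_RGB2HSV);m=((hsv[...,2]>thr)&(hsv[...,1]<40)).astype(np.uint8)
    cs,_=cv2.findContours(m,0,1);k=max(cs,key=cv2.contourArea)[:,0]
    W=np.array([at(r,*p,ztop)[:2] for p in k])
    C=np.array([549,70.])
    for i in range(20):
        d=np.linalg.norm(W-C,axis=1);w=abs(d-71.5)<(8 if i<5 else 2.5)
        A=np.c_[2*W[w],np.ones(w.sum())];q=np.linalg.lstsq(A,(W[w]**2).sum(1),rcond=None)[0];C=q[:2]
    print("C",C,np.sqrt(q[2]+C@C),w.sum())
    return r,C,W
def ang(C,P):v=P[:2]-C;return round(float(np.linalg.norm(v)),1),round(float(np.degrees(np.arctan2(v[1],v[0]))),1)
E
python3 - <<'E'
from meas import *
r,C,W=meas("w1c")
E
```

```text
C [549.65802517  69.90776176] 70.77278073028883 200
```

View pics/w1c.png

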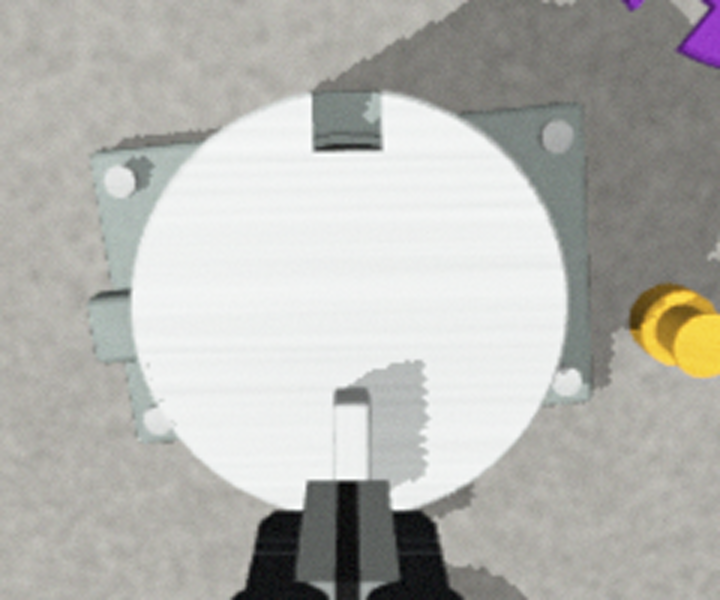

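```bash
python3 - <<'E'
from meas import *
r,C,W=meas("w1d")
c=lambda x,y:(160+(x+.5)/3-.5,80+(y+.5)/3-.5)
a=at(r,*c(313,151),76);b=at(r,*c(382,150),76);print("notch inner",ang(C,(a+b)/2),np.linalg.norm(a-b))
a=at(r,*c(313,93),76);b=at(r,*c(382,93),76);print("notch outer",ang(C,(a+b)/2))
a=at(r,*c(334,405),94);b=at(r,*c(370,405),94);print("rib inner",ang(C,(a+b)/2),np.linalg.norm(a-b))
B=np.array([at(r,*c(*p),12)[:2] for p in[(558,135),(568,380),(157,418),(120,180)]]);M=B.mean(0);print(M,B.round(1))
for i in range(4):
    e=B[(i+1)%4]-B[i];print(np.linalg.norm(e),np.degrees(np.arctan2(e[1],e[0])))
P=(at(r,*c(92,325),55));print("ear tip mid",ang(C,P))
print(r["world_from_camera"][:3,3])
E
```

```text
C [550.22739226  70.20952051] 70.95640630824232 170
notch inner (52.4, -45.7) 21.47580494086008
notch outer (69.5, -45.8)
rib inner (25.0, 136.2) 11.332552209845892
[549.45337816  70.21007308] [[531.9 -24.6]
 [458.2  37.8]
 [567.6 165.2]
 [640.2 102.4]]
96.54334846030915 139.70183584590305
167.87896172591567 49.359780408335645
95.99336183560217 -40.86112806484338
166.93339548157917 -130.45179548765202
ear tip mid (90.3, 48.9)
[594.4949431   24.81600462 372.54568605]
```

```bash
cat >> h.py <<'E'
C0=np.array([549.7,70.2])
def pt(phi,rad,back,z):
    a=np.radians(phi);er=np.array([np.cos(a),np.sin(a)]);et=np.array([-er[1],er[0]])
    p=C0+rad*er-back*et;return [p[0],p[1],z]
E
python3 - <<'E'
from h import *
P,R,s=pose()
for z in(110,82):print(shift(P,R,pt(134.3,48,28,z),134.3+90))
E
```

```text
(array([121.5, -44.7, -27.6]), np.float64(-0.5))
(array([149.5, -44.7, -27.6]), np.float64(-0.5))
```

>>> apply_moves(targets="20 -22 -14 0 1; 40 -45 -28 0 1; 65 -45 -28 0 1; 90 -45 -28 0 1; 110 -45 -28 0 1; 121 -45 -28 0 1; 121 -45 -28 0 1; 121 -45 -28 0 1")

```text
clock: 2.75
position: [536.6, 124.4, 110.4]
ee_rot: [-0.656, -0.264, 0.656, -0.264]
contact_force: [0.7, -0.5, 0.9]
gripper_width: -0.0
```

```bash
python3 - <<'E'
from h import *
P,R,s=pose();print(P,yawz(R),s["contact_force"]);print(shift(P,R,pt(134.3,48,28,82),134.3+90))
r=get_image("wrist");cv2.imwrite("pics/w2.png",r["img"][:,:,::-1])
r=get_image("side");crop(r,200,120,150,150,4,"pics/s2.png")
E
```

```text
[536.56162167 124.40365091 110.40313575] -136.13494060469606 [ 0.65622638 -0.52014643  0.89306326]
(array([28.4, -0. ,  0.4]), np.float64(-0.4))
```

View pics/w2.png

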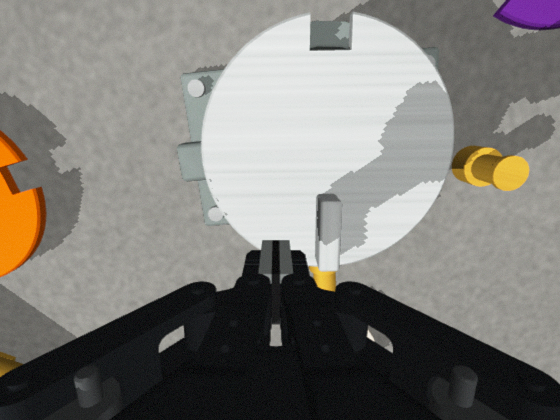

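View pics/s2.png

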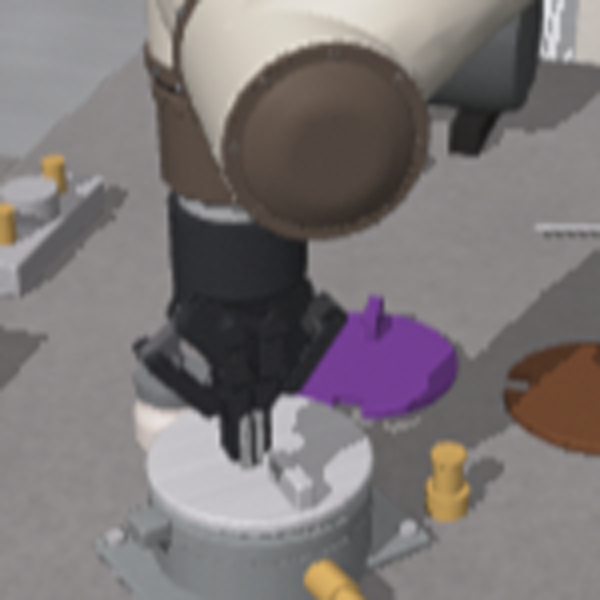

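>>> apply_moves(targets="7 0 0 0 1; 14 0 0 0 1; 21 0 0 0 1; 28 0 0 0 1; 28 0 0 0 1; 28 0 0 0 1")

```text
clock: 3.35
position: [536.7, 123.2, 81.6]
ee_rot: [-0.656, -0.263, 0.657, -0.263]
contact_force: [-0.0, -0.6, -0.1]
gripper_width: -0.0
```

```bash
cat >> h.py <<'E'
def arc(phis,rad,back,z):
    P,R,s=pose();print(P,yawz(R),s["contact_force"],s["joints"][5])
    for f,b in zip(phis,back):
        d,sp=shift(P,R,pt(f,rad,b,z),f+90);print(f,b,d,sp)
E
python3 - <<'E'
from h import *
arc([134.3]*3+[138,142,146,150,154,158,162],48,[24,19,15]+[13]*7,82)
E
```

```text
[536.68623002 123.15598893  81.55583848] -136.26446502419844 [-0.01832628 -0.61791132 -0.06882161] 0.2432495460185141
134.3 24 [-0.4 -1.   3.7] -0.6
134.3 19 [-0.4 -0.9  8.7] -0.6
134.3 15 [-0.4 -0.9 12.7] -0.6
138 13 [-0.4 -1.6 17.8] -4.3
142 13 [-0.4 -2.1 21.2] -8.3
146 13 [-0.4 -2.4 24.7] -12.3
150 13 [-0.4 -2.5 28.2] -16.3
154 13 [-0.4 -2.3 31.6] -20.3
158 13 [-0.4 -1.8 35.1] -24.3
162 13 [-0.4 -1.2 38.5] -28.3
```

>>> apply_moves(targets="0 -1 4 0 1; 0 -1 8.5 0 1; 0 -1 12.5 -1 1; 0 -1.5 17.8 -4.3 1; 0 -2 21.2 -8.3 1; 0 -2.4 24.7 -12.3 1; 0 -2.5 28.2 -16.3 1; 0 -2.3 31.6 -20.3 1; 0 -1.8 35.1 -24.3 1; 0 -1.2 38.5 -28.3 1")

```text
clock: 4.18
position: [508.2, 98.1, 82.8]
ee_rot: [0.572, 0.417, -0.57, 0.417]
contact_force: [-1.8, 2.9, 0.2]
gripper_width: -0.0
```

```bash
python3 - <<'E'
from h import *
r=get_image("wrist");cv2.imwrite("pics/w3.png",r["img"][:,:,::-1])
arc(range(166,203,4),48,[13]*10,82)
E
```

```text
[507.70572466  97.51927846  82.78023532] -107.61587026180958 [-1.34685025  1.24934377  1.36406466] 0.7603033642033137
166 13 [ 0.8 -0.4  3.4] -3.6
170 13 [ 0.8 -1.   6.8] -7.6
174 13 [ 0.8 -1.3 10.3] -11.6
178 13 [ 0.8 -1.4 13.7] -15.6
182 13 [ 0.8 -1.3 17.2] -19.6
186 13 [ 0.8 -0.9 20.6] -23.6
190 13 [ 0.8 -0.3 24.1] -27.6
194 13 [ 0.7  0.6 27.4] -31.6
198 13 [ 0.7  1.7 30.7] -35.6
202 13 [ 0.7  3.  33.9] -39.6
```

View pics/w3.png

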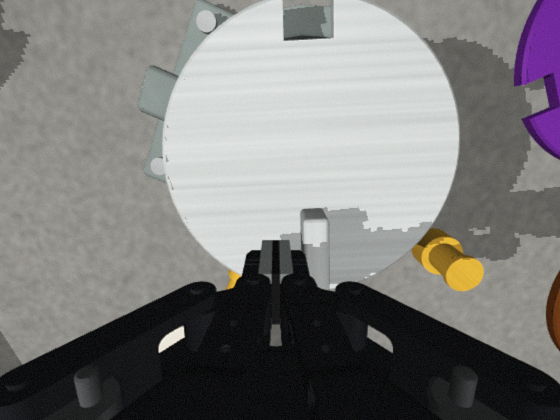

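The cap is turning cleanly: notch at (308,22), rib (315,225) right against the fist, ear at (155,90). I'll continue along the arc.

>>> apply_moves(targets="0 -0.4 3.4 -3.6 1; 0 -1 6.8 -7.6 1; 0 -1.3 10.3 -11.6 1; 0 -1.4 13.7 -15.6 1; 0 -1.3 17.2 -19.6 1; 0 -0.9 20.6 -23.6 1; 0 -0.3 24 -27.6 1; 0 0.6 27.4 -31.6 1; 0 1.7 30.7 -35.6 1; 0 3 33.9 -39.6 1")

```text
clock: 5.07
position: [499.7, 64.5, 82.7]
ee_rot: [0.396, 0.586, -0.397, 0.585]
contact_force: [-2.9, 2.0, 2.8]
gripper_width: 0.2
```

```bash
python3 - <<'E'
from h import *
r=get_image("wrist");cv2.imwrite("pics/w4.png",r["img"][:,:,::-1])
arc([206,210,214,217,220,222,223],48,[13]*10,82)
E
```

```text
[499.91974516  64.0330173   82.70223581] -68.11024697141077 [-1.09663947  1.22736946  1.32999946] 1.5036407813654942
206 13 [ 0.7 -0.3  3.3] -4.1
210 13 [ 0.7 -0.9  6.7] -8.1
214 13 [ 0.7 -1.2 10.2] -12.1
217 13 [ 0.7 -1.2 12.8] -15.1
220 13 [ 0.7 -1.2 15.4] -18.1
222 13 [ 0.7 -1.1 17.1] -20.1
223 13 [ 0.7 -1.  18. ] -21.1
```

View pics/w4.png

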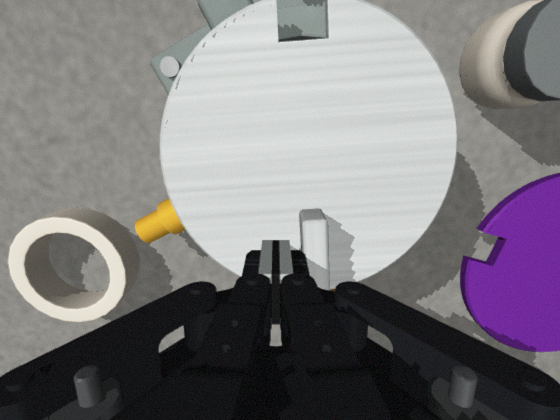

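>>> apply_moves(targets="0 -0.3 3.3 -4 1; 0 -0.9 6.7 -8 1; 0 -1.2 10.2 -12 1; 0 -1.2 12.8 -15 1; 0 -1.2 15.4 -18 1; 0 -1.1 17.1 -20 1; 0 -1 18 -21 1; 0 -1 18 -21 1; 0 -1 18 -21 1")

```text
clock: 5.87
position: [504.8, 46.9, 82.5]
ee_rot: [0.284, 0.648, -0.286, 0.646]
contact_force: [-5.2, 1.3, 4.3]
gripper_width: 0.1
```

```bash
python3 - <<'E'
from h import *
r=get_image("wrist");cv2.imwrite("pics/w5.png",r["img"][:,:,::-1])
arc([223,224,225,226,227,228,229,230],48,[13]*10,82)
for a in (223,225,227,229.3):print(a,[proj(r,[*(C0+q*np.array([np.cos(np.radians(a-180)),np.sin(np.radians(a-180))])),76]).round(1).tolist() for q in (53,)])
E
```

```text
[504.84269214  46.91906975  82.48616919] -47.50503084327363 [-5.37274122  1.00793853  4.83611383] 1.8998303608502192
223 13 [0.5 0.7 0.6] -0.5
224 13 [0.5 0.5 1.4] -1.5
225 13 [0.5 0.3 2.2] -2.5
226 13 [0.5 0.1 3.1] -3.5
227 13 [ 0.5 -0.1  3.9] -4.5
228 13 [ 0.5 -0.2  4.8] -5.5
229 13 [ 0.5 -0.4  5.7] -6.5
230 13 [ 0.5 -0.5  6.5] -7.5
223 [[306.0, 37.9]]
225 [[301.7, 38.0]]
227 [[297.4, 38.3]]
229.3 [[292.5, 38.8]]
```

View pics/w5.png

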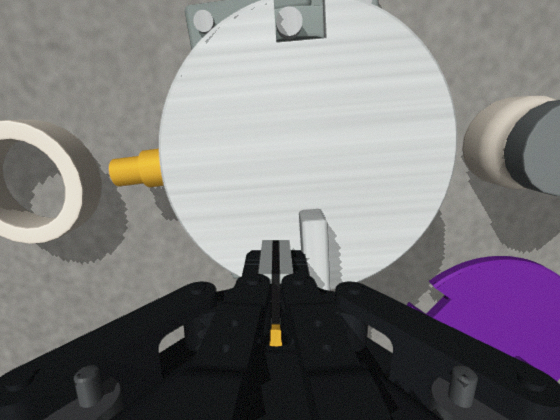

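Pin now visible in the notch at (289,20), notch centre at x≈301: about 4° to go.

>>> apply_moves(targets="0 -0.2 1 -1.2 1; 0 -0.4 2 -2.4 1; 0 -0.5 2.9 -3.5 1; 0 -0.5 2.9 -3.5 1; 0 -0.5 2.9 -3.5 1; 0 -0.5 2.9 -3.5 1")

```text
clock: 6.42
position: [506.2, 44.4, 82.4]
ee_rot: [0.264, 0.657, -0.266, 0.655]
contact_force: [-4.9, 1.1, 5.5]
gripper_width: -0.3
```

```bash
python3 - <<'E'
from h import *
r=get_image("wrist");crop(r,160,0,320,240,2.5,"pics/w6.png")
P,R,s=pose();print(P,yawz(R),s["contact_force"])
E
```

```text
[506.2394826   44.40297996  82.43154421] -44.003107695782475 [-5.34213018  1.31315554  5.85122024]
```

View pics/w6.png

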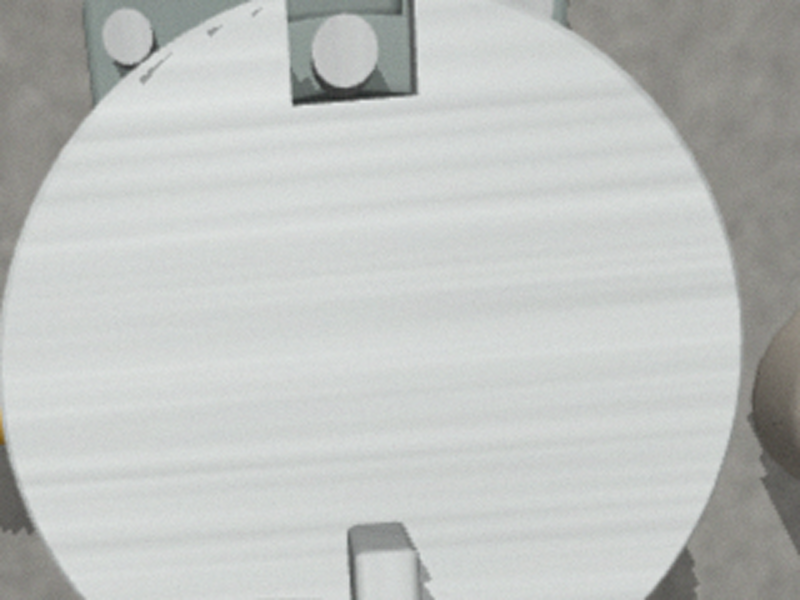

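```bash
python3 - <<'E'
from h import *
from meas import ang
r=get_image("wrist")
c=lambda x,y:(160+(x+.5)/2.5-.5,(y+.5)/2.5-.5)
a=at(r,*c(293,104),76);b=at(r,*c(417,95),76);print(np.linalg.norm(a-b),ang(C0,(a+b)/2))
a=at(r,*c(289,30),76);b=at(r,*c(413,21),76);print(ang(C0,(a+b)/2))
print("pin",at(r,*c(345,49),67),ang(C0,at(r,*c(345,49),67)))
a=at(r,*c(349,540),94);b=at(r,*c(418,540),94);print("rib",ang(C0,(a+b)/2))
E
```

```text
21.39076443189756 (52.4, 48.7)
(63.7, 49.1)
pin [590.45894226 117.82030581  67.        ] (62.7, 49.4)
rib (21.7, -126.5)
```

>>> apply_moves(targets="0 0 -3 0 1; 0 0 -8 0 1; 0 0 -14 0 1; -15 0 -14 0 1; -35 0 -14 0 1; -60 0 -14 0 1; -60 0 -14 0 1; -60 0 -14 0 1")

```text
clock: 7.18
position: [498.8, 55.4, 143.7]
ee_rot: [0.265, 0.655, -0.263, 0.657]
contact_force: [0.1, -0.5, -1.0]
gripper_width: -0.2
```

```bash
python3 - <<'E'
from h import *
r=get_image("wrist");crop(r,160,0,320,240,2.5,"pics/w7.png")
P,R,s=pose();print(P,yawz(R),s["contact_force"],s["joints"][5]);print(shift(P,R,[*C0,90]))
c=proj(r,[*C0,76]);print(c)
E
```

```text
[497.79952671  55.05491693 142.49718186] -43.87041841878443 [-0.76062531  0.6095739  -0.82889825] 1.9414130759170372
(array([52.6, 46.8, 26.9]), 0)
[315.33105062 153.34162747]
```

View pics/w7.png

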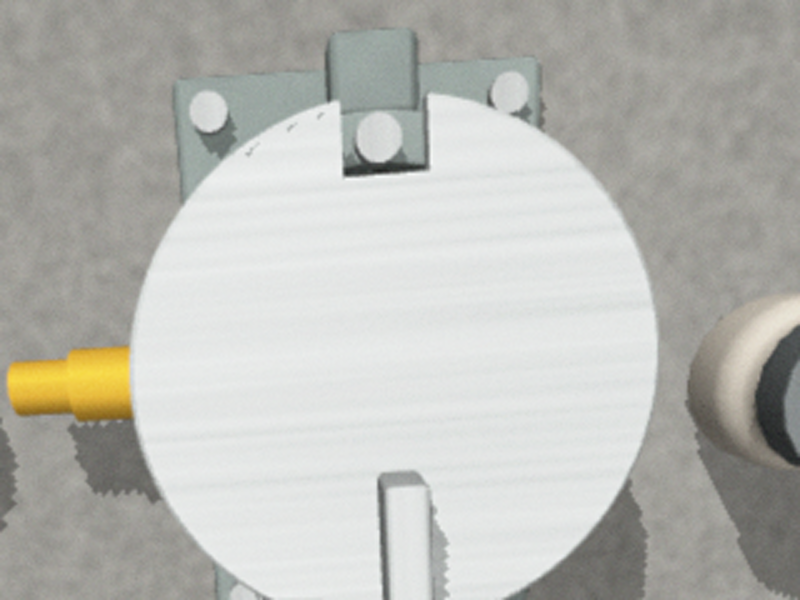

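>>> apply_moves(targets="0 16 9 0 1; 0 32 18 0 1; 0 47 27 0 1; 15 47 27 0 1; 30 47 27 0 1; 45 47 27 0 1; 52 47 27 0 1; 58 47 27 0 1; 60 47 27 0 1; 60 47 27 0 1")

```text
clock: 8.07
position: [549.8, 69.8, 81.9]
ee_rot: [0.264, 0.656, -0.264, 0.656]
contact_force: [0.2, 0.3, 0.4]
gripper_width: -0.3
```

```bash
python3 - <<'E'
from h import *
P,R,s=pose();print(P,yawz(R),s["contact_force"]);print(shift(P,R,[*C0,76]))
E
```

```text
[549.81396309  69.82736585  81.88574786] -43.8476908459504 [0.18783023 0.34346872 0.38527172]
(array([ 5.9,  0.2, -0.3]), 0)
```

>>> apply_moves(targets="1.5 0 0 0 1; 3 0 0 0 1; 4 0 0 0 1; 5 0 0 0 1; 6 0 0 0 1; 6 0 0 0 1; 6 0 0 0 1")

```text
clock: 8.65
position: [550.0, 69.9, 76.4]
ee_rot: [0.264, 0.656, -0.264, 0.656]
contact_force: [-0.3, 0.2, -0.2]
gripper_width: 0.1
```

>>> apply_moves(targets="0.5 0 0 0 1; 1 0 0 0 1; 1 0 0 0 1; 1.5 0 0 0 1; 1.5 0 0 0 1")

```text
clock: 9.07
position: [550.1, 69.8, 75.6]
ee_rot: [0.264, 0.656, -0.264, 0.656]
contact_force: [-1.9, 0.4, 4.8]
gripper_width: -0.1
```

>>> apply_moves(targets="0.5 0 0 0 1; 1 0 0 0 1; 1 0 0 0 1; 1 0 0 0 1")

```text
clock: 9.4
position: [550.2, 69.9, 74.6]
ee_rot: [0.264, 0.656, -0.264, 0.656]
contact_force: [-1.9, 0.3, 6.1]
gripper_width: -0.2
```

>>> apply_moves(targets="0.5 0 0 0 1; 1 0 0 0 1; 1.5 0 0 0 1; 2 0 0 0 1; 2 0 0 0 1")

```text
clock: 9.82
position: [550.2, 69.9, 72.6]
ee_rot: [0.264, 0.656, -0.264, 0.656]
contact_force: [-2.3, -0.3, 6.0]
gripper_width: -0.1
```

>>> apply_moves(targets="0.7 0 0 0 1; 1.4 0 0 0 1; 2 0 0 0 1; 2.7 0 0 0 1; 3.4 0 0 0 1; 4 0 0 0 1; 4.5 0 0 0 1; 5 0 0 0 1; 5 0 0 0 1")

```text
clock: 10.57
position: [550.2, 69.9, 68.1]
ee_rot: [0.264, 0.656, -0.264, 0.656]
contact_force: [-2.8, 0.7, 8.4]
gripper_width: 0.3
```

>>> apply_moves(targets="0.5 0 0 0 1; 1 0 0 0 1; 1.5 0 0 0 1; 1.5 0 0 0 1; 1.5 0 0 0 1")

```text
clock: 10.98
position: [550.2, 69.9, 68.1]
ee_rot: [0.264, 0.656, -0.264, 0.657]
contact_force: [-6.0, 0.4, 16.7]
gripper_width: -0.2
```

>>> apply_moves(targets="0.5 0 0 0 1; 1 0 0 0 1; 1 0 0 0 1; 1 0 0 0 1; 1 0 0 0 1")

```text
clock: 11.4
position: [550.2, 69.9, 68.0]
ee_rot: [0.264, 0.656, -0.264, 0.657]
contact_force: [-8.2, 0.4, 22.4]
gripper_width: -0.1
```

>>> apply_moves(targets="-1 0 0 0 1; -3 0 0 0 1; -6 0 0 0 1; -12 0 0 0 1; -25 0 0 0 1; -45 0 0 0 1; -70 0 0 0 1; -100 0 0 0 1; -100 -40 0 0 1; -100 -40 0 0 1")

```text
clock: 12.23
position: [519.0, 38.9, 165.5]
ee_rot: [0.265, 0.656, -0.265, 0.655]
contact_force: [-1.3, -0.9, -2.0]
gripper_width: 0.3
```

```bash
python3 - <<'E'
from h import *
r=get_image("wrist");crop(r,160,20,320,240,2.5,"pics/w8.png")
s=get_image("side");crop(s,200,200,130,95,6,"pics/s8.png")
t=get_image("top");cv2.imwrite("pics/t8.png",t["img"][:,:,::-1])
P,R,st=pose();print(P,st["contact_force"])
E
```

```text
[522.38868147  40.86745741 164.49004806] [-0.87413512 -0.00696911 -0.36627648]
```

View pics/w8.png

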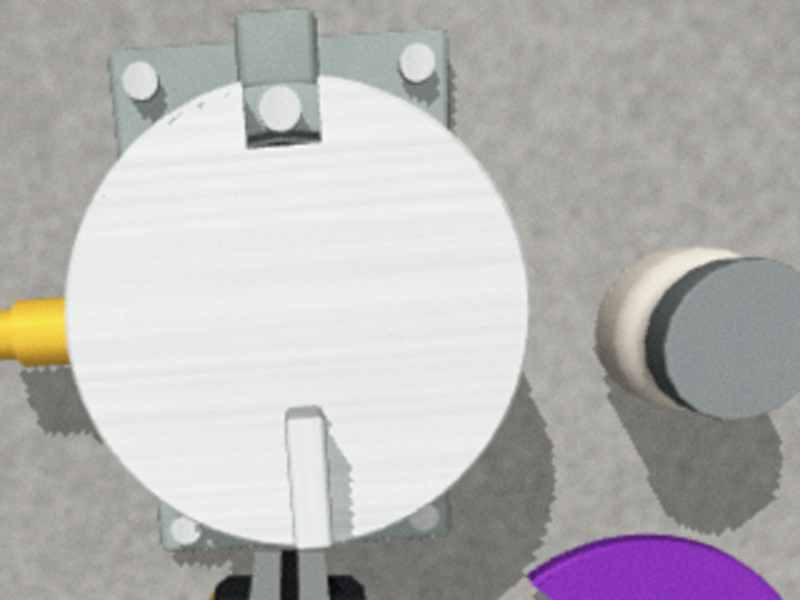

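View pics/s8.png

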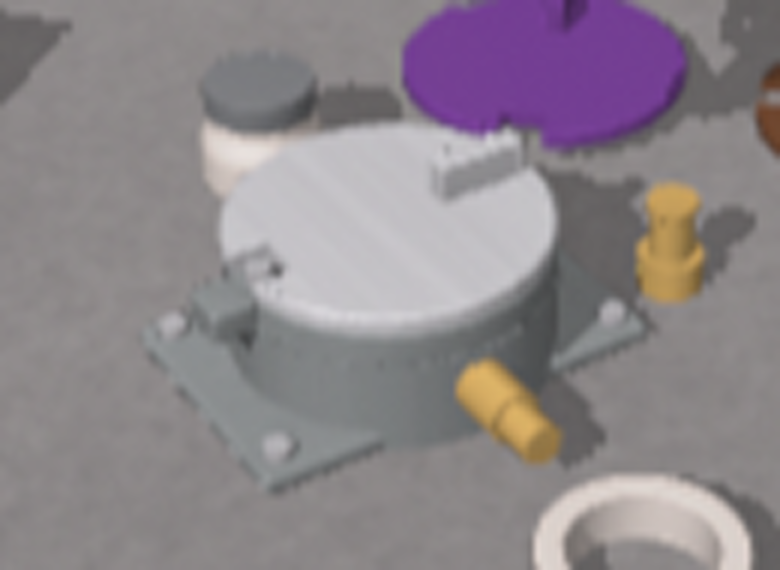

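View pics/t8.png

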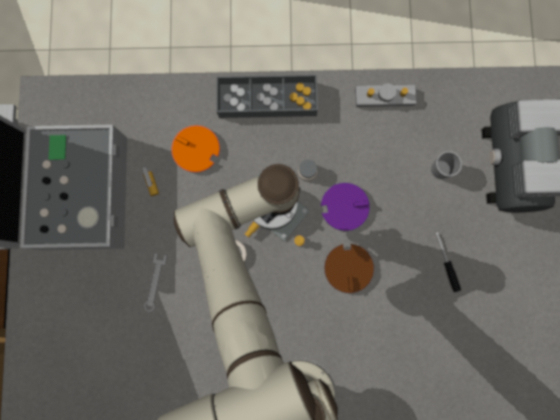

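The cap looks seated: in the wrist crop the pin (280,107) fills the notch (246–320), and the side crop shows no gap under the rim. I'll make one numeric check, then hand in.

```bash
python3 - <<'E'
from h import *
from meas import meas,ang
c=lambda x,y:(160+(x+.5)/2.5-.5,20+(y+.5)/2.5-.5)
for z in(68,76):
    r,C,W=meas("w9",ztop=z)
    a=at(r,*c(247,148),z);b=at(r,*c(321,140),z);p=at(r,*c(280,107),67)
    m=(a+b)/2;n=C+(m[:2]-C)/np.linalg.norm(m[:2]-C)*63
    print(z,"notch w",np.linalg.norm(a-b),ang(C,m),"pin",ang(C0,p),"notch-pin",np.linalg.norm(n-p[:2]),"C-C0",np.linalg.norm(C-C0))
s=status.read_state();print(s["joint_vel"].round(3),s["contact_force"].round(1))
E
```

```text
C [552.01036217  70.3728112 ] 71.05682607044591 599
68 notch w 21.331293192403642 (54.9, 49.1) pin (66.6, 48.2) notch-pin 2.0229040839324446 C-C0 2.31681614751998
C [553.54258213  74.1078106 ] 70.93358723333516 341
76 notch w 20.58853354083545 (50.6, 47.6) pin (66.9, 48.2) notch-pin 1.7784218946764299 C-C0 5.480549342975461
[ 0.004  0.008  0.003  0.    -0.002  0.   ] [0.4 0.4 0.2]
```

```bash
python3 - <<'E'
from bench import job,status
print(job.job_done(), status.read_state()["clock"])
E
```

```text
the job is handed in; nothing more can be done
the job is handed in; nothing more can be done
```

I turned the aluminium cap about 95° counter-clockwise by pushing its rib with the shut fingertips. I then pressed it down at its bare middle until it sat home, raised the hand clear, and handed the job in at about 12 s.

- **Forces:** the readings I took showed at most about 9 N on the rib and about 10 N while the cap was still sinking. A last press of about 24 N came after it had stopped moving.
- **Seating:** the fingertip stopped at z ≈ 68 mm, which is the cap's top face when home. It did not sink further when pressed harder. The side view shows no gap under the rim and the cap looks level.
- **Alignment:** the notch measured about 2 mm from the pin, against the 8 mm limit.
- **Centring:** the last wrist picture put the cap's centre 2.3 mm from the pot's estimated axis, against the 4 mm limit. The pin came out about 4 mm too far from the axis in that same picture, so I put most of this down to calibration and an arm still settling. I did not measure centring a second way.
- **Bystanders:** none of those in view had visibly moved, though I did not measure them and the arm hid part of the top view. The contact force was near zero at hand-in.

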